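Raise the coffee dripper one hole and set the tall mug under it

TASK

The dripper on the pour-over coffee stand is set too low for the tall mug. Press the stand's spring pin flush, slide the tube with the dripper up past it to the very next hole so that the pin springs out and locks it there, then stand the mug upright on the stand's board, centred under the dripper's spout. Leave the grey cup and the teaspoon where they are and do not tip the mug over.

Things in the scene. Friction and masses are not known exactly. Their poses are not given: they have to be found in the camera images.
- stand: pour-over coffee stand, fixed: wooden board 160 (its x) x 250 (its y) x 14 mm high, on it a square black post whose top, 215 mm up, stays inside the sliding tube. Origin: centre of the board's underside; x to the stand's back, y to its left as seen from the robot, z up. Post axis at (0, -85 mm), dripper axis at (0, +35 mm).
- carrier (a joint): height in m of the sliding tube with the dripper. 0 = lowest hole, where it starts (within 1 mm); hole setting k rests at 0.045 k (within 1 mm), k up to 3, each with 3 mm of upward play. Moving weight about 5 N, little friction: when not locked it slides down if let go.
- pin (a joint): travel in m of the spring pin on the post: 0 = fully out (locked), 0.004 = tip flush with the tube's front wall, 0.007 = end. Spring 1.2 N at first, 3.3 N fully in. With the tip flush, its domed end lets the hole's edge ride over it as the tube moves; under the wall it stays in till the next hole, then springs out. Tube pinched front to back at the pin: the pin goes flush and the tube is gripped.
- pin_tip (a point): outermost point of the spring pin: 10 mm thick, domed end, pointing to the stand's -x, 205 mm above the worktop (the pin's height never changes), 4 mm proud of the tube's front wall when out, 18 mm in front of the post's axis
- tube_top (a point): centre of the top of the sliding tube's black end cap, on the post's axis, 223 mm above the worktop at setting 0 (18 mm above the pin); moves with the tube. Tube: brushed metal, square, 28 x 28 mm, wall 2 mm, lower end at 53 mm. Its front wall (-x) has four 13 mm round holes 45 mm apart; the pin stands in the highest one at setting 0 and in the one below it at the next setting.
- spout (a point): centre of the lower end of the dripper's spout (24 mm wide), 98 mm above the worktop at setting 0; moves with the tube. White cone, fixed in a ring (43 mm outer radius, 46 mm above the spout) on an arm from the tube's left side; its rim is 104 mm wide and 80 mm above the spout; axis 120 mm from the post's axis.
- tray_spot (a point): centre of the round drip grating on top of the stand's board (14 mm above the worktop), straight below the spout; fixed to the stand
- mug: tall white mug with blue sprigs, loose, 0.25 to 0.4 kg, 79 mm in diameter, 98 mm high, wall 4 mm, one handle. Origin on its underside, 17 mm off the cup's axis towards the handle; z up; the handle points along its -y, at the start roughly to the robot; the cup's axis is at y = +17 mm. It stands left or right of the stand.
- mug_handle (a point): point in the mug's handle, 61 mm from the cup's axis, 55 mm above the underside; there the handle is an upright bar 10 mm thick (along the mug's x); the handle reaches 73 mm from the axis, 18 to 86 mm in height
- mug_foot (a point): centre of the mug's round underside
- grey_cup: low grey stoneware cup, 74 mm high, 86 mm in diameter, with a handle; loose, to be left alone. Origin on its underside; cup's axis at y = +13 mm, handle along its -y. It stands on the other side of the stand from the mug.
- teaspoon: steel teaspoon, 139 x 30 x 10 mm, lying in front of the stand; loose, to be left alone. Origin under its middle.

How it is judged:
On the way, in this order (a step that is already met when the one before it is completed fails the run):
1. the tube is locked at the next hole, 45 mm up, with the pin sprung out (value of joint carrier between 0.043 and 0.05 m and value of joint pin below 0.0015 m), for 0.3 s.
2. the mug stands upright on the board under the spout (all of step 1 and horizontal distance between mug_foot and tray_spot below 0.02 m and z of mug_foot in the frame of stand between 0.01 and 0.018 m and angle between mug's own z axis and vertical below 0.08 rad and linear speed of mug below 0.02 m/s), for 0.2 s.
At the end, for the whole second after the job is handed in: The tube rests locked at the next hole up (joint carrier 43 to 50 mm) with the pin sprung out (within 1.5 mm of fully out); the mug stands upright (within 0.08 rad) and still on the board, its foot's centre within 20 mm of the point below the spout (all of step 2 and velocity of joint carrier below 0.01 m/s); the robot touches nothing.
It fails at once if the grey cup is moved more than 40 mm (distance of grey_cup from where it was at the start of the episode above 0.04 m).
It fails at once if the teaspoon is moved more than 40 mm (distance of teaspoon from where it was at the start of the episode above 0.04 m).
It fails at once if the mug is tipped over (angle between mug's own z axis and vertical above 0.7 rad).
It also fails if it takes over 64 s, if anything falls off the work surface, if the arm or the gripper's body presses on something with over 40 N, if the wrist force passes 120 N, or if a joint passes its speed limit or range.

ROBOT

A 6-joint arm with a two-finger parallel gripper is mounted at the origin on a cart in front of the work surface, level with it; the furniture and walls round the work are solid. World frame = base frame: x ahead of the robot, y to its left, z up, the work surface at z = 0. Lengths are in m, angles in rad, forces in N, time in s.
With the tool pointing down it reaches from about 0.35 to 0.775 m from the base axis. Payload 7.3 kg.
Tool frame: the origin (TCP) lies at the centre of the arm's flange, where the gripper is bolted on; the fingertips stand 178 mm ahead of it and the grasp point (between the pads) lies 159 mm ahead of it; z points along the fingers, y is the line along which they close (so a half turn about z gives the same grasp; the last joint's range is limited). The gripper opens to 92 mm and grips with 3 to 60 N. Pads are 19 mm wide; open, the fingers measure 130 mm over their backs; the gripper's body (75 mm by 190 mm) begins 47 mm behind the grasp point.
Start: joints at [1.066, 0.342, 1.524, -0, 1.275, -0.146], TCP at [0.184, 0.492, 0.405] pointing down, gripper open.
Joint ranges: [-2.53, 2.53], [-0.77, 2.02], [0.04, 2.7], [-1, 4.14], [0.28, 2.66], [-3.11, 3.11]. Speed limits (rad/s): [2.57, 2.57, 3.14, 3.14, 3.14, 3.14].

INTERFACE

Orientations are given as [roll, pitch, yaw] about the fixed x, y, z axes, in that order (R = Rz(yaw) Ry(pitch) Rx(roll)).
In Python, from cell import robot gives the robot as it stands.
- The arm moves only by the shell command python3 drive.py 'ROWS' [OPENING] [FORCE]. ROWS is a JSON list of rows, 1 to 8 of them, each of 6 numbers: dx, dy, dz in m, then a rotation vector rx, ry, rz in rad; each row shifts and turns the commanded pose from where the row before left it, along the tool's axes as they then stand; what a row does not reach is not made up. A row lasts 1/12 s, in which the tool goes at most 0.0417 m and 0.125 rad, less where a joint would pass 70% of its speed; a pose out of reach is approached as far as the arm can. OPENING is the finger opening in m, set as the command begins (- or left out keeps the last). The fingers move at their own pace and stop on an object; FORCE is the grip in N (left out, the last holds). Time passes only in rows, so rows that do not move let the fingers close. It prints the time, the measured TCP pose, the force, the opening and the grip force at its end.
- robot.observe(): the state, without advancing time (a new reading comes with each control period).
- robot.read_camera(name): name is "scene" or "top" or "wrist"; returns a dict with "image" (400x640x3 uint8, red, green, blue), "fx", "fy", "cx", "cy" (pixels), "pose" (4x4, takes a point from camera to world coordinates). Camera axes: x right, y down, z forward; pixel columns grow to the right and rows downward; lengths in m; the calibration is good to about 2 mm. A picture is of the moment at which its call begins. There is no depth.
- robot.hand_in(): hands the job in; it is judged then, once.
The state is a dict: "time": time; "qpos": joint angles; "qvel": joint speeds; "joint_efforts": joint torques, N m; "tool_pos": TCP position; "tool_rot": TCP orientation; "contact_force": force on the tool from outside, world axes, zero at the start; "torque": the same for the moment, N m; "opening": finger opening in m; "grip_force": force on a finger pad.
Only numpy, scipy, OpenCV 4.12 (cv2) and the standard library are available. Lean on these libraries where they do the work, as an engineer would, in place of code of your own. Each camera call takes 0.05 s, during which the arm holds its last target. There are 200 camera calls.

## Working session

There is one attempt and no reset: what is moved stays moved. The work goes in short steps, Python scripts to look and compute and a shell command to move; the robot and the scene stay as the last step left them, time stands still between calls to the robot, and variables do not carry over. Pictures are saved under pics/ and viewed, at most 10 in all, crops included, and the job is handed in when it is done.

```bash
ls; mkdir -p pics
python3 - <<'E'
from cell import robot
import cv2,numpy as np
for n in("scene","top"):
    d=robot.read_camera(n); cv2.imwrite(f"pics/{n}0.png",d["image"][:,:,::-1]); print(n,d["fx"],d["cx"],d["cy"],np.round(d["pose"],4).tolist())
s=robot.observe();print({k:np.round(v,3).tolist() for k,v in s.items()})
E
```

```text
cell.py
drive.py
pics
scene 442.32987590426916 316.3444699221216 202.84034798554183 [[0.4454, -0.5924, 0.6713, -0.2394], [-0.8952, -0.3065, 0.3236, -0.3734], [0.014, -0.7451, -0.6668, 0.9111], [0.0, 0.0, 0.0, 1.0]]
top 399.109338630945 319.61866663285014 199.38740604222394 [[0.0066, -0.994, 0.1088, 0.4257], [-0.9995, -0.0033, 0.0307, -0.0116], [-0.0301, -0.109, -0.9936, 1.131], [0.0, 0.0, 0.0, 1.0]]
{'time': 0.1, 'qpos': [1.066, 0.343, 1.525, -0.0, 1.275, -0.146], 'qvel': [0.001, -0.001, -0.004, 0.001, -0.001, 0.0], 'joint_efforts': [0.002, -43.2, -24.469, 0.072, 0.052, -0.0], 'tool_pos': [0.184, 0.491, 0.404], 'tool_rot': [-3.14, -0.0, 2.783], 'contact_force': [0.158, 0.968, 0.367], 'torque': [-0.032, 0.008, -0.06], 'grip_force': 0.0, 'opening': 0.092}
```

View pics/scene0.png

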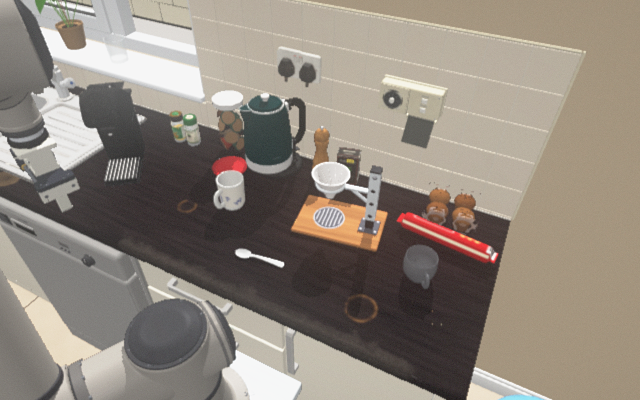

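View pics/top0.png

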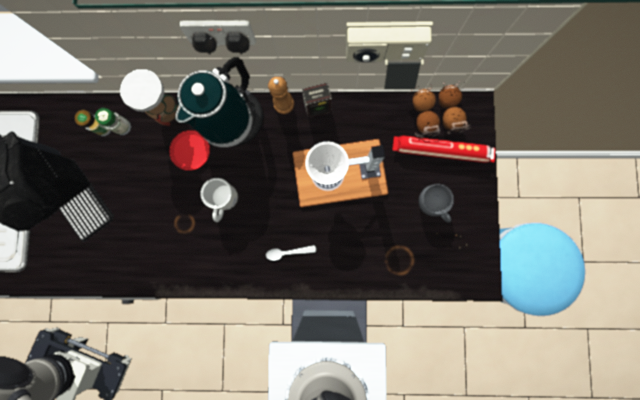

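The scene picture shows the stand (tube top about (376,170), board (293–387, 197–245)), the mug at (230,190) with its handle at about (219,198), the grey cup at (420,264), and the spoon at (260,258). In the top picture the tube is at (376,155), the dripper at (327,162), and the mug at (219,195) with its handle towards the robot. I'll enlarge these.

Run:
```python
import cv2,numpy as np
def c(f,x,y,w,h,s):
    i=cv2.imread(f)[y:y+h,x:x+w]; i=cv2.resize(i,None,fx=s,fy=s,interpolation=cv2.INTER_CUBIC)
    for k in range(0,w,10): cv2.line(i,(k*s,0),(k*s,6 if k%50 else 14),(0,255,255),1); cv2.putText(i,str(x+k),(k*s,22),0,.3,(0,255,255),1)
    for k in range(0,h,10): cv2.line(i,(0,k*s),(6,k*s),(0,255,255),1); cv2.putText(i,str(y+k),(8,k*s+4),0,.3,(0,255,255),1)
    return i
a=np.hstack([c("pics/scene0.png",286,155,105,95,5),c("pics/scene0.png",205,165,50,95,5)])
b=np.hstack([c("pics/top0.png",286,130,105,85,5),c("pics/top0.png",195,170,50,85,5)])
cv2.imwrite("pics/a.png",a);cv2.imwrite("pics/b.png",b);print(a.shape,b.shape)
```

```text
(475, 775, 3) (425, 775, 3)
```

View pics/a.png

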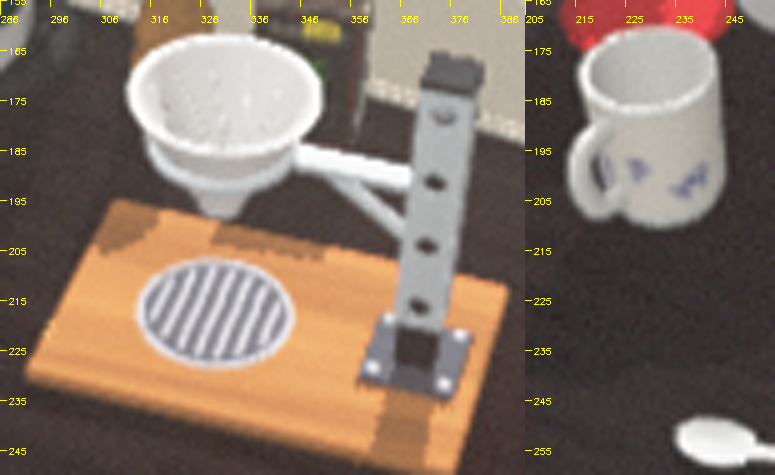

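View pics/b.png

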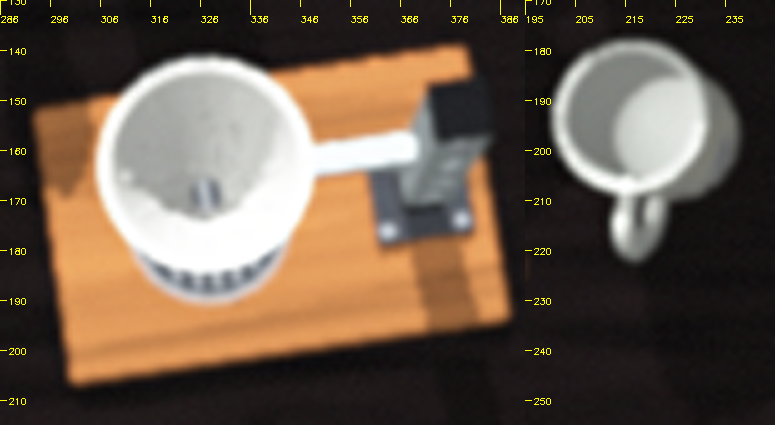

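Readings: in scene, cap centre (376.8,168), pin (374.8,177.7), rim (330.8,173.7), grating (329,217.2), mug rim (229.6,178.6), handle bar about (215.3,199). In top, cap (377.9,151.3), dripper rim (327,163), mug rim (215.5,193), handle (216.5,217).

```bash
cat > h.py <<'E'
import numpy as np
from cell import robot
C={"scene":(442.33,316.344,202.84,np.array([[0.4454,-0.5924,0.6713,-0.2394],[-0.8952,-0.3065,0.3236,-0.3734],[0.014,-0.7451,-0.6668,0.9111]])),
"top":(399.11,319.619,199.387,np.array([[0.0066,-0.994,0.1088,0.4257],[-0.9995,-0.0033,0.0307,-0.0116],[-0.0301,-0.109,-0.9936,1.131]]))}
def ray(c,u,v):
    f,cx,cy,P=C[c] if isinstance(c,str) else c
    d=P[:,:3]@np.array([(u-cx)/f,(v-cy)/f,1]); return P[:,3],d/np.linalg.norm(d)
def tri(*obs):
    A=0;b=0;R=[ray(*o) for o in obs]
    for o,d in R: M=np.eye(3)-np.outer(d,d);A=A+M;b=b+M@o
    p=np.linalg.solve(A,b); return np.round(p,4),[round(1e3*float(np.linalg.norm((np.eye(3)-np.outer(d,d))@(p-o))),1) for o,d in R]
def atz(c,u,v,z):
    o,d=ray(c,u,v); return np.round(o+d*(z-o[2])/d[2],4)
E
python3 - <<'E'
from h import *
print("cap",tri(("scene",376.8,168),("top",377.9,151.3)))
print("rim",tri(("scene",330.8,173.7),("top",327,163)))
print("mugrim",tri(("scene",229.6,178.6),("top",215.5,193)))
print("handle",tri(("scene",215.3,199),("top",216.5,217)))
print("grating",atz("scene",329,217.2,.014),"pin",atz("scene",374.8,177.7,.205))
for u,v in((292.6,152.2),(379.2,138.8),(387.8,193.4),(299.8,206.2)):print(atz("top",u,v,.014))
for u,v in((308.9,194.7),(387.9,212.3),(291.3,228.7)):print(atz("scene",u,v,.014))
for n,p in(("rimz",("scene",229.6,178.6,.098)),("t",("top",215.5,193,.098)),("capz",("scene",376.8,168,.223)),("t",("top",377.9,151.3,.223)),("dr",("scene",330.8,173.7,.178)),("t",("top",327,163,.178))):print(n,atz(*p))
E
```

```text
cap (array([ 0.6368, -0.1183,  0.2283]), [1.5, 1.5])
rim (array([ 6.189e-01, -2.000e-04,  1.799e-01]), [0.7, 0.7])
mugrim (array([0.555 , 0.2928, 0.1005]), [1.0, 1.0])
handle (array([0.4927, 0.3003, 0.0666]), [1.8, 1.8])
grating [0.6242 0.0008 0.014 ] pin [ 0.6269 -0.1208  0.205 ]
[0.6835 0.1011 0.014 ]
[ 0.7224 -0.1459  0.014 ]
[ 0.5655 -0.1684  0.014 ]
[0.5285 0.0786 0.014 ]
[0.6871 0.0994 0.014 ]
[ 0.7239 -0.1463  0.014 ]
[0.5319 0.0761 0.014 ]
rimz [0.5578 0.2939 0.098 ]
t [0.5548 0.2944 0.098 ]
capz [ 0.6447 -0.1176  0.223 ]
t [ 0.6373 -0.1175  0.223 ]
dr [6.215e-01 2.000e-04 1.780e-01]
t [6.189e-01 5.000e-04 1.780e-01]
```

Measured: the post is at about (0.638,-0.118), the spout axis at (0.620,0.0005), stand yaw is 0.156, and the mug axis is at (0.555,0.293). The heights agree with the text. Next I move above the tube.

```bash
R='[-0.0336,-0.0216,-0.002,0,0,0]'
python3 drive.py '[[-0.0336,-0.0216,-0.005,0,0,0],[-0.0336,-0.0216,-0.005,0,0,0],[-0.0336,-0.0216,-0.005,0,0,0],[-0.0336,-0.0216,-0.005,0,0,0],[-0.0336,-0.0216,-0.005,0,0,0],[-0.0336,-0.0216,-0.005,0,0,0],[-0.0336,-0.0216,-0.005,0,0,0],[-0.0336,-0.0216,-0.005,0,0,0]]'
python3 drive.py '[[-0.0336,-0.0216,0,0,0,0],[-0.0336,-0.0216,0,0,0,0],[-0.0336,-0.0216,0,0,0,0],[-0.0336,-0.0216,0,0,0,0],[-0.0336,-0.0216,0,0,0,0],[-0.0336,-0.0216,0,0,0,0],[-0.0336,-0.0216,0,0,0,0],[-0.0336,-0.0216,0,0,0,0]]'
python3 drive.py '[[0,0,-0.02,0,0,0.12],[0,0,-0.02,0,0,0.12],[0,0,-0.02,0,0,0.12],[0,0,0,0,0,0.12],[0,0,0,0,0,0.12],[0,0,0,0,0,0.12],[0,0,0,0,0,0.12],[0,0,0,0,0,0.12]]'
python3 drive.py '[[0,0,0,0,0,0.096],[0,0,0,0,0,0],[0,0,0,0,0,0]]'
python3 - <<'E'
from h import *
import cv2
d=robot.read_camera("wrist"); cv2.imwrite("pics/w1.png",d["image"][:,:,::-1]); print(d["fx"],d["cx"],d["cy"],np.round(d["pose"],4).tolist())
E
```

```text
time: 0.77
tool_pos: [0.3759, 0.2336, 0.4448]
tool_rot: [-3.141, -0.0, 2.783]
contact_force: [0.7, 0.6, -0.3]
opening: 0.0921
grip_force: 0.0
time: 1.43
tool_pos: [0.5671, -0.0227, 0.4443]
tool_rot: [3.142, -0.001, 2.782]
contact_force: [0.1, 0.2, 1.4]
opening: 0.092
grip_force: 0.0
time: 2.1
tool_pos: [0.5664, -0.0208, 0.5042]
tool_rot: [-3.141, -0.001, 1.817]
contact_force: [-0.9, -0.3, -0.2]
opening: 0.0921
grip_force: 0.0
time: 2.35
tool_pos: [0.5664, -0.0208, 0.5043]
tool_rot: [-3.141, -0.0, 1.73]
contact_force: [0.8, -0.3, -0.6]
opening: 0.0919
grip_force: 0.0
310.8752455602086 321.97812005971815 207.32835598654427 [[0.9874, 0.1514, 0.046, 0.5531], [0.1583, -0.947, -0.2797, 0.0541], [0.0012, 0.2835, -0.959, 0.484], [0.0, 0.0, 0.0, 1.0]]
```

View pics/w1.png

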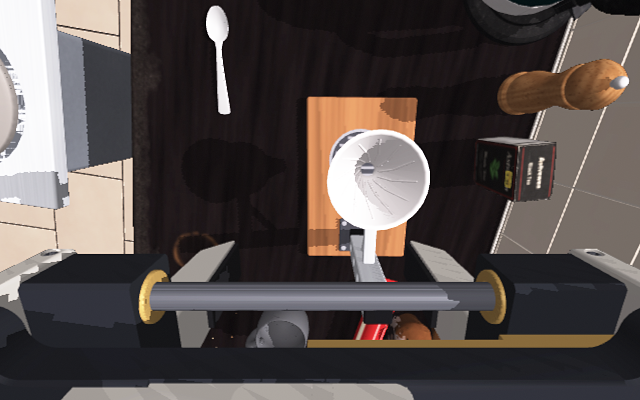

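The wrist picture shows the dripper rim centred at about (378.5,180), board corners (307,97) and (416,97), and the arm running down to the tube between the fingers, hidden behind the gripper bar.

Run:
```python
from h import *
W=(310.875,321.978,207.328,np.array([[0.9874,0.1514,0.046,0.5531],[0.1583,-0.947,-0.2797,0.0541],[0.0012,0.2835,-0.959,0.484]]))
print(atz(W,378.5,180,.178),tri((W,378.5,180),("scene",330.8,173.7),("top",327,163)))
c=[atz(W,*p,.014) for p in((307,97),(416,97),(404,256),(308,256))];print(c,np.mean(c,0))
print([np.arctan2(*(c[i]-c[j])[1::-1]) for i,j in((1,0),(2,3))],[np.arctan2(-(c[i]-c[j])[0],(c[i]-c[j])[1]) for i,j in((0,3),(1,2))])
y=.156
for o in((.6205,.0005),):print(np.array(o)-.12*np.array([-np.sin(y),np.cos(y)]))
```

```text
[0.6191 0.0019 0.178 ] (array([0.6193, 0.0007, 0.1788]), [1.4, 1.5, 0.6])
[array([0.5286, 0.0757, 0.014 ]), array([0.6822, 0.1004, 0.014 ]), array([ 0.7229, -0.1444,  0.014 ]), array([ 0.5661, -0.1695,  0.014 ])] [ 0.62495 -0.03445  0.014  ]
[np.float64(0.159442303762495), np.float64(0.15872988162711468)] [np.float64(0.15176046698526696), np.float64(0.16475119482542394)]
[ 0.63914416 -0.1180428 ]
```

```bash
python3 drive.py '[[-0.0268,0.0139,0,0,0,0],[-0.0268,0.0139,0,0,0,0],[-0.0268,0.0139,0,0,0,0],[-0.0269,0.0139,0,0,0,0],[0,0,0.03,0,0,0],[0,0,0.03,0,0,0],[0,0,0.03,0,0,0],[0,0,0,0,0,0]]'
python3 - <<'E'
from h import *
import cv2
a=robot.read_camera("scene")["image"][130:250,280:440];b=robot.read_camera("top")["image"][100:220,300:460]
cv2.imwrite("pics/c.png",cv2.resize(np.vstack([a,b])[:,:,::-1],None,fx=2.5,fy=2.5,interpolation=cv2.INTER_CUBIC))
E
```

```text
time: 3.07
tool_pos: [0.6372, -0.1182, 0.4075]
tool_rot: [-3.13, -0.006, 1.729]
contact_force: [-1.0, -0.1, -1.9]
opening: 0.0918
grip_force: 0.0
```

View pics/c.png

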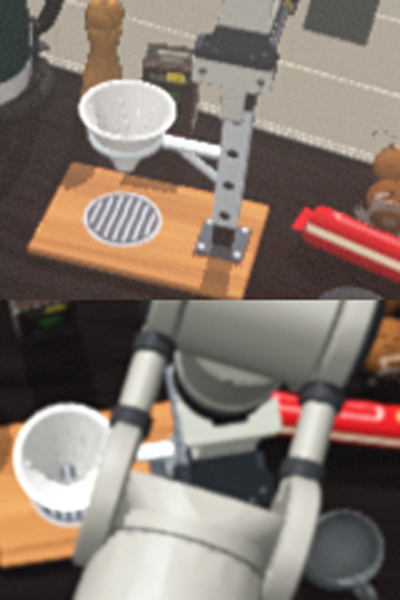

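The picture shows the gripper over the tube with the tube between the fingers, front finger just in front of the tube cap at about (235,105). I go down and pinch.

```bash
python3 drive.py '[[0,0,0,0,0,0],[0,0,0.015,0,0,0],[0,0,0.015,0,0,0],[0,0,0.015,0,0,0],[0,0,0,0,0,0],[0,0,0,0,0,0]]'
```

```text
time: 3.67
tool_pos: [0.6382, -0.1181, 0.3715]
tool_rot: [3.14, 0.001, 1.727]
contact_force: [0.5, -1.1, 0.2]
opening: 0.092
grip_force: 0.0
```

```bash
python3 drive.py '[[0,0,0.007,0,0,0],[0,0,0,0,0,0],[0,0,0,0,0,0]]'
python3 drive.py '[[0,0,0,0,0,0],[0,0,0,0,0,0],[0,0,0,0,0,0],[0,0,0,0,0,0],[0,0,0,0,0,0],[0,0,0,0,0,0],[0,0,0,0,0,0],[0,0,0,0,0,0]]' 0 40
```

```text
time: 3.92
tool_pos: [0.638, -0.1182, 0.3635]
tool_rot: [3.141, 0.0, 1.727]
contact_force: [-0.4, -0.5, -0.0]
opening: 0.0917
grip_force: 0.0
time: 4.58
tool_pos: [0.6379, -0.1182, 0.3627]
tool_rot: [3.142, -0.0, 1.727]
contact_force: [-0.0, 0.5, -0.6]
opening: 0.043
grip_force: 0.0
```

```bash
python3 drive.py '[[0,0,0,0,0,0],[0,0,0,0,0,0],[0,0,0,0,0,0],[0,0,0,0,0,0],[0,0,0,0,0,0],[0,0,0,0,0,0],[0,0,0,0,0,0],[0,0,0,0,0,0]]'
```

```text
time: 5.25
tool_pos: [0.6377, -0.1182, 0.3623]
tool_rot: [-3.14, -0.0, 1.727]
contact_force: [-2.8, -1.0, -4.5]
opening: 0.0281
grip_force: 40.0
```

The opening of 28 mm means the pin is flush. I raise it slowly.

```bash
python3 drive.py '[[0,0,-0.006,0,0,0],[0,0,-0.006,0,0,0],[0,0,-0.006,0,0,0],[0,0,-0.006,0,0,0],[0,0,-0.006,0,0,0],[0,0,-0.006,0,0,0],[0,0,0,0,0,0],[0,0,0,0,0,0]]'
python3 drive.py '[[0,0,-0.004,0,0,0],[0,0,-0.003,0,0,0],[0,0,-0.002,0,0,0],[0,0,-0.0015,0,0,0],[0,0,0,0,0,0],[0,0,0,0,0,0],[0,0,0,0,0,0]]'
```

```text
time: 5.92
tool_pos: [0.6375, -0.1181, 0.4001]
tool_rot: [3.141, 0.0, 1.727]
contact_force: [-5.7, -1.1, -3.2]
opening: 0.028
grip_force: 40.0
time: 6.5
tool_pos: [0.6376, -0.1181, 0.4101]
tool_rot: [-3.141, 0.0, 1.727]
contact_force: [-6.1, -1.4, -5.3]
opening: 0.0282
grip_force: 40.0
```

```bash
python3 drive.py '[[0,0,0.002,0,0,0],[0,0,0.002,0,0,0],[0,0,0,0,0,0],[0,0,0,0,0,0],[0,0,0,0,0,0]]'
python3 - <<'E'
from h import *
import cv2
a=robot.read_camera("scene")["image"][120:250,280:440]
cv2.imwrite("pics/d.png",cv2.resize(a[:,:,::-1],None,fx=4,fy=4,interpolation=cv2.INTER_CUBIC))
E
```

```text
time: 6.92
tool_pos: [0.6375, -0.1181, 0.4075]
tool_rot: [3.141, 0.001, 1.727]
contact_force: [-8.5, -0.9, 1.4]
opening: 0.0286
grip_force: 40.0
```

View pics/d.png

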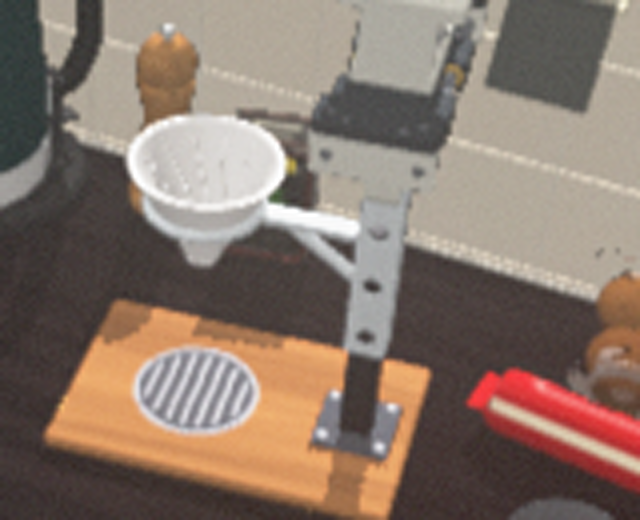

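The tube has risen: the upper visible hole at (378,232) now holds the light pin, the two below are empty, and the weight has come off the wrist, so it is locked. I release and rise.

```bash
python3 drive.py '[[0,0,0,0,0,0],[0,0,0,0,0,0],[0,0,0,0,0,0],[0,0,0,0,0,0],[0,0,0,0,0,0],[0,0,0,0,0,0]]' 0.092
python3 drive.py '[[0,0,-0.02,0,0,0],[0,0,-0.035,0,0,0],[0,0,-0.035,0,0,0],[0,0,-0.03,0,0,0],[0.03,-0.02,0,0,0,0],[0.03,-0.02,0,0,0,0],[0.03,-0.02,0,0,0,0],[0,0,0,0,0,0]]'
python3 - <<'E'
from h import *
import cv2
a=robot.read_camera("scene")["image"][120:250,280:440]
b=robot.read_camera("top")["image"][165:235,190:250]
cv2.imwrite("pics/e.png",np.hstack([cv2.resize(a[:,:,::-1],(480,390),interpolation=cv2.INTER_CUBIC),cv2.resize(b[:,:,::-1],(312,390)[:1]+(390,),interpolation=cv2.INTER_CUBIC)]))
print(robot.observe()["qpos"].round(3) if hasattr(robot.observe()["qpos"],"round") else robot.observe()["qpos"])
E
```

```text
time: 7.47
tool_pos: [0.6381, -0.118, 0.4055]
tool_rot: [3.141, 0.0, 1.727]
contact_force: [0.1, 0.6, -0.3]
opening: 0.0636
grip_force: 0.0
time: 8.13
tool_pos: [0.5612, -0.0346, 0.5262]
tool_rot: [-3.141, -0.002, 1.73]
contact_force: [0.6, -0.8, 1.0]
opening: 0.0918
grip_force: 0.0
[-0.202  0.361  1.167  0.     1.612 -0.36 ]
```

View pics/e.png

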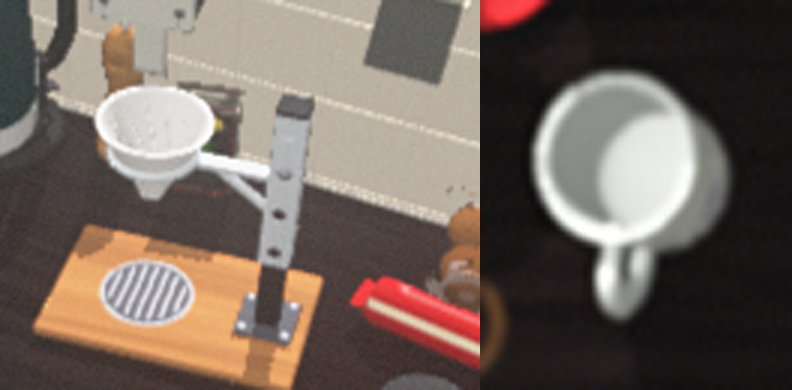

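The release worked: the tube stays up with the pin in the hole at about (284,174). Mug and handle are where I measured them, heading about -0.12 rad. Next I move to a pregrasp in front of the mug handle.

```bash
python3 drive.py '[[0.036,-0.0183,0,0,0,0],[0.036,-0.0183,0,0,0,0],[0.036,-0.0183,0,0,0,0],[0.036,-0.0183,0,0,0,0],[0.036,-0.0183,0,0,0,0],[0.036,-0.0183,0,0,0,0],[0.036,-0.0183,0,0,0,0],[0.036,-0.0183,0,0,0,0]]'
python3 drive.py '[[0.036,-0.0183,0,0,0,0],[0.036,-0.0183,0,0,0,0],[0.036,-0.0183,0,0,0,0],[0,0,0,0,0,0.12],[0,0,0,0,0,0.12],[0,0,0,0,0,0.12],[0,0,0,0,0,0.12],[0,0,0,0,0,0.12]]'
python3 drive.py '[[0,0,0.02,0,0,0.12],[0,0,0.02,0,0,0.12],[0,0,0.02,0,0,0.12],[0,0,0.02,0,0,0.12],[0,0,0.02,0,0,0.12],[0,0,0,0,0,0.12],[0,0,0,0,0,0.12],[0,0,0,0,0,0.12]]'
python3 drive.py '[[0,0,0,0,0,0.12],[0,0,0,0,0,0.12],[0,0,0,0,0,0.047],[0,0,0,0,0.12,0],[0,0,0,0,0.12,0],[0,0,0,0,0,0]]'
python3 -c "
from h import *;s=robot.observe();print(s['qpos'])"
```

```text
time: 8.9
tool_pos: [0.3753, 0.2241, 0.5254]
tool_rot: [3.141, -0.0, 1.725]
contact_force: [0.5, 1.2, 0.0]
opening: 0.0915
grip_force: 0.0
time: 9.57
tool_pos: [0.3056, 0.3217, 0.5252]
tool_rot: [3.141, -0.0, 1.12]
contact_force: [-0.5, -1.5, -0.3]
opening: 0.0917
grip_force: 0.0
time: 10.23
tool_pos: [0.3058, 0.3216, 0.4248]
tool_rot: [3.141, 0.0, 0.16]
contact_force: [-0.3, -0.2, -0.4]
opening: 0.0919
grip_force: 0.0
time: 10.73
tool_pos: [0.3051, 0.3216, 0.4254]
tool_rot: [-3.141, -0.245, -0.12]
contact_force: [-0.4, 0.8, -0.1]
opening: 0.0917
grip_force: 0.0
[ 0.69488142  0.14045926  1.74826975 -0.20008145  1.09080075  2.46390543]
```

```bash
cat > log.py <<'E'
from h import *;import json
s=robot.observe();open("log.txt","a").write(json.dumps([list(map(float,s[k])) for k in("qpos","tool_pos","tool_rot")])+"\n");print(np.round(s["qpos"],3))
E
python3 log.py
python3 drive.py '[[-0.008,0,0.0323,0,0,0],[-0.008,0,0.0323,0,0,0],[-0.008,0,0.0323,0,0,0],[0,0,0,0,0,0]]' |head -3; python3 log.py
python3 drive.py '[[0,0,0,0,0.12,0],[0,0,0,0,0.12,0],[0,0,0,0,0,0]]'|head -3; python3 log.py
python3 drive.py '[[0.03,0.03,0,0,0,0],[0.03,0.03,0,0,0,0],[0.03,0.02,0,0,0,0],[0,0,0,0,0,0]]'|head -3; python3 log.py
cat > kin.py <<'E'
import numpy as np,json
from scipy.optimize import least_squares
from scipy.spatial.transform import Rotation as Ro
# R0=Rz(q1)Ry(q2+q3): forearm along its z; then Rz(s4 q4) Ry(q5) Rz(s6 q6+pi..)
def fk(q,p):
    a,h,L1,L2,e,d=p
    R1=Ro.from_euler('z',q[0]);A=R1*Ro.from_euler('y',q[1]);B=A*Ro.from_euler('y',q[2])
    w=R1.apply([a,0,h])+A.apply([0,0,L1])+B.apply([e,0,L2])
    T=B*Ro.from_euler('z',q[3])*Ro.from_euler('y',q[4])*Ro.from_euler('z',q[5])
    return w+T.apply([0,0,d]),T
E
python3 - <<'E'
from kin import *
D=[json.loads(l) for l in open("log.txt")]
D+=[([1.066,.3425,1.5245,0,1.275,-.146],[.184,.491,.404],[-3.14,0,2.783]),([-.202,.361,1.167,0,1.612,-.36],[.5612,-.0346,.5262],[-3.141,-.002,1.73])]
for q,p,r in D:
    for s4 in(1,-1):
        q2=list(q);q2[3]*=s4
        T=fk(q2,np.zeros(6))[1];print(s4,np.round((T.inv()*Ro.from_euler('xyz',r)).as_rotvec(),3),end=' ')
    print()
def f(x):return np.concatenate([fk(q,x)[0]-p for q,p,r in D])
s=least_squares(f,[0,.3,.4,.4,0,.1]);print(s.x.round(4),np.abs(s.fun).max())
E
```

```text
[ 0.695  0.14   1.748 -0.2    1.091  2.464]
time: 11.07
tool_pos: [0.3034, 0.3202, 0.3202]
tool_rot: [3.133, -0.229, -0.12]
[ 0.693  0.264  1.915 -0.235  0.824  2.533]
time: 11.32
tool_pos: [0.3049, 0.3216, 0.3266]
tool_rot: [3.14, -0.482, -0.12]
[ 0.752  0.246  1.962 -0.587  0.699  2.854]
time: 11.65
tool_pos: [0.3771, 0.2309, 0.3704]
tool_rot: [-3.137, -0.478, -0.127]
[ 0.456  0.157  1.931 -0.406  0.684  2.421]
1 [0.    0.    1.571] -1 [-0.382  0.041  1.369] 
1 [0.    0.    1.571] -1 [-0.361  0.065  1.235] 
1 [ 0.    -0.     1.571] -1 [-0.65   0.353  0.601] 
1 [0.    0.    1.571] -1 [-0.522  0.034  0.906] 
1 [1.000e-03 1.000e-03 1.571e+00] -1 [1.000e-03 1.000e-03 1.571e+00] 
1 [-0.     0.004  1.57 ] -1 [-0.     0.004  1.57 ] 
[ 0.1456  0.1344  0.2686  0.3063 -0.0095 -0.112 ] 0.074924509801399
```

```bash
sed -i 's/a,h,L1,L2,e,d=p/a,h,L1,L2,e,d,g,c=p/; s/T.apply(\[0,0,d\])/(B*Ro.from_euler("z",q[3])*Ro.from_euler("y",q[4])).apply([g,0,d])/; s/B.apply(\[e,0,L2\])/B.apply([e,c,L2])/' kin.py
cat > fit.py <<'E'
from kin import *
D=[json.loads(l) for l in open("log.txt")]
D+=[([1.066,.3425,1.5245,0,1.275,-.146],[.184,.491,.404],[-3.14,0,2.783]),([-.202,.361,1.167,0,1.612,-.36],[.5612,-.0346,.5262],[-3.141,-.002,1.73])]
def f(x):return np.concatenate([fk(q,x)[0]-p for q,p,r in D]+[np.array(x)[[0,4,6,7]]*.003])
x=least_squares(f,[0,.3,.4,.4,0,.1,0,0]).x
E
python3 -c "
from fit import *;print(x.round(3));print(f(x).round(4))"
```

```text
[-0.     0.224  0.503  0.379  0.043  0.142  0.     0.077]
[-0.0007 -0.0001 -0.0001 -0.0003  0.0003 -0.0002  0.0003  0.0003 -0.0001
  0.0003  0.0004 -0.0001 -0.001  -0.0005  0.0004  0.0004 -0.0017 -0.0001
 -0.      0.0001  0.      0.0002]
```

```bash
cat > ik.py <<'E'
from fit import *
lo=np.array([-2.53,-.77,.04,-1,.28,-3.11]);hi=np.array([2.53,2.02,2.7,4.14,2.66,3.11])
def pose(g,head,pit,flip=0,off=.159):
    # tool z: heading head, pit below horizontal; x up (flip: x down)
    z=np.array([np.cos(head)*np.cos(pit),np.sin(head)*np.cos(pit),-np.sin(pit)])
    y=np.array([np.sin(head),-np.cos(head),0])*(-1 if flip else 1)
    return np.array(g)-off*z,Ro.from_matrix(np.c_[np.cross(y,z),y,z])
def ik(P,R,starts):
    best=None
    for s in starts:
        def r(q):
            p,T=fk(q,x);T=T*Ro.from_euler('z',np.pi/2);return np.r_[(p-P)*5,(T.inv()*R).as_rotvec()]
        o=least_squares(r,np.clip(s,lo+.01,hi-.01),bounds=(lo,hi))
        if best is None or o.cost<best.cost:best=o
    return best.x,best.cost
E
python3 - <<'E'
from ik import *
st=[[a,b,c,q4,q5,q6] for a in(.5,) for b,c in((.4,2.0),(.9,2.)) for q4 in(-.5,1.5,3.5) for q5 in(.8,) for q6 in(-2,0,2)]
for pit in (10,20,30,40,45,50,55,60):
  for fl in(0,1):
    q,c=ik(*pose((.4914,.3005,.055),-.12,np.radians(pit),fl),st)
    print(pit,fl,"pick",q.round(2),"%.0e"%c)
E
```

```text
10 0 pick [ 0.84  1.03  2.13  4.1   1.4  -1.56] 6e-26
10 1 pick [0.84 1.03 2.13 4.1  1.4  1.58] 1e-26
20 0 pick [ 0.81  0.9   2.14  4.11  1.16 -1.66] 2e-31
20 1 pick [0.81 0.9  2.14 4.11 1.16 1.48] 1e-24
30 0 pick [ 0.76  0.78  2.14  4.14  0.91 -1.79] 5e-05
30 1 pick [0.76 0.78 2.14 4.14 0.91 1.35] 5e-05
40 0 pick [ 0.69  0.68  2.12  4.14  0.67 -1.89] 2e-03
40 1 pick [0.69 0.68 2.12 4.14 0.67 1.25] 2e-03
45 0 pick [ 0.65  0.65  2.11  4.14  0.56 -1.93] 5e-03
45 1 pick [0.65 0.65 2.11 4.14 0.56 1.21] 5e-03
50 0 pick [ 0.61  0.62  2.09  4.14  0.45 -1.97] 1e-02
50 1 pick [0.61 0.62 2.09 4.14 0.45 1.17] 1e-02
55 0 pick [ 0.61  0.57  1.94 -1.    0.41 -3.09] 5e-03
55 1 pick [ 0.61  0.57  1.94 -1.    0.41  0.05] 5e-03
60 0 pick [ 0.58  0.57  1.94 -1.    0.39 -3.11] 1e-05
60 1 pick [ 0.58  0.57  1.94 -1.    0.39  0.03] 4e-06
```

Run:
```python
from ik import *
st=[[a,.57,1.94,-.7,q5,0] for a in(.3,.6) for q5 in(.4,.7)]
for pit in (62,65,68):
  for hd in(-.12,-.06,0): print(pit,hd,"pick",*[v.round(2) for v in ik(*pose((.491,.3005,.055),hd,np.radians(pit),1),st)])
  for hd in(-.3,0,.2):
    h=np.array([np.cos(hd),np.sin(hd),0]);print(pit,hd,"place",*[v.round(2) for v in ik(*pose(np.array([.619,.0007,.069])-.064*h,hd,np.radians(pit),1),st+[[0,.6,1.6,.3,.6,0]])])
```

```text
62 -0.12 pick [ 0.57  0.57  1.92 -0.88  0.4  -0.1 ] 0.0
62 -0.06 pick [ 0.56  0.56  1.94 -0.88  0.36 -0.16] 0.0
62 0 pick [ 0.54  0.56  1.95 -0.88  0.32 -0.22] 0.0
62 -0.3 place [-0.02  0.49  2.   -0.62  0.28 -0.72] 0.0
62 0 place [-0.2   0.47  2.03  0.47  0.28 -2.21] 0.0
62 0.2 place [-0.28  0.48  2.05  0.93  0.28 -2.91] 0.0
65 -0.12 pick [ 0.55  0.57  1.89 -0.69  0.43 -0.3 ] 0.0
65 -0.06 pick [ 0.54  0.56  1.9  -0.68  0.39 -0.37] 0.0
65 0 pick [ 0.53  0.56  1.92 -0.66  0.35 -0.46] 0.0
65 -0.3 place [-0.04  0.49  1.99 -0.42  0.28 -0.93] 0.0
65 0 place [-0.18  0.47  2.01  0.31  0.28 -2.04] 0.0
65 0.2 place [-0.27  0.48  2.01  0.66  0.31 -2.63] 0.0
68 -0.12 pick [ 0.53  0.57  1.86 -0.54  0.46 -0.46] 0.0
68 -0.06 pick [ 0.52  0.56  1.87 -0.51  0.43 -0.55] 0.0
68 0 pick [ 0.51  0.56  1.88 -0.48  0.41 -0.64] 0.0
68 -0.3 place [-0.05  0.49  1.95 -0.28  0.33 -1.07] 0.0
68 0 place [-0.17  0.48  1.98  0.22  0.3  -1.94] 0.0
68 0.2 place [-0.25  0.49  1.97  0.47  0.37 -2.43] 0.0
```

The kinematics fit (under 2 mm) shows the best grasp is 68° below horizontal with the camera side down. I turn the tool half a turn about its own axis.

```bash
python3 drive.py '[[0,0,0,0,0,-0.125],[0,0,0,0,0,-0.125],[0,0,0,0,0,-0.125],[0,0,0,0,0,-0.125],[0,0,0,0,0,-0.125],[0,0,0,0,0,-0.125],[0,0,0,0,0,-0.125],[0,0,0,0,0,-0.125]]' >/dev/null
python3 drive.py '[[0,0,0,0,0,-0.125],[0,0,0,0,0,-0.125],[0,0,0,0,0,-0.125],[0,0,0,0,0,-0.125],[0,0,0,0,0,-0.125],[0,0,0,0,0,-0.125],[0,0,0,0,0,-0.125],[0,0,0,0,0,-0.125]]' >/dev/null
python3 drive.py '[[0,0,0,0,0,-0.125],[0,0,0,0,0,-0.125],[0,0,0,0,0,-0.125],[0,0,0,0,0,-0.125],[0,0,0,0,0,-0.125],[0,0,0,0,0,-0.125],[0,0,0,0,0,-0.125],[0,0,0,0,0,-0.125]]' >/dev/null
python3 drive.py '[[0,0,0,0,0,-0.125],[0,0,0,0,0,-0.0166],[0,0,0,0,0.094,0],[0,0,0,0,0,0],[0,0,0,0,0,0]]'
cat > to.py <<'E'
# delta to a target (grasp point, heading, pitch, off) in present tool axes; rotation vector applied after
import sys; from ik import *; from cell import robot
a=list(map(float,sys.argv[1:]));P,R=pose(a[:3],a[3],np.radians(a[4]),1,a[5])
s=robot.observe();T=Ro.from_euler('xyz',s["tool_rot"])
print("q",np.round(s["qpos"],2),"dpos",T.inv().apply(P-s["tool_pos"]).round(4),"rot",(T.inv()*R).as_rotvec().round(4),"dpos(after rot)",R.inv().apply(P-s["tool_pos"]).round(4),"world",(P-s["tool_pos"]).round(4))
E
python3 to.py .491 .3005 .055 -.12 68 .279
```

```text
time: 14.07
tool_pos: [0.3736, 0.2336, 0.3668]
tool_rot: [3.14, 0.383, 3.017]
contact_force: [0.5, -0.6, -0.6]
opening: 0.092
grip_force: 0.0
q [ 0.45  0.17  1.91 -0.3   0.76 -0.81] dpos [0.0165 0.0804 0.0508] rot [ 0.0004 -0.0006 -0.004 ] dpos(after rot) [0.0162 0.0805 0.0508] world [ 0.0136  0.0794 -0.0531]
```

```bash
python3 drive.py '[[0.0055,0.0268,0.017,0,0,0],[0.0055,0.0268,0.017,0,0,0],[0.0055,0.0268,0.017,0,0,-0.004],[0,0,0,0,0,0],[0,0,0,0,0,0]]'
python3 to.py .491 .3005 .055 -.12 68 .159
python3 - <<'E'
from h import *
import cv2
d=robot.read_camera("wrist"); cv2.imwrite("pics/w2.png",d["image"][:,:,::-1]); print(d["fx"],d["cx"],d["cy"],np.round(d["pose"],4).tolist())
E
```

```text
time: 14.48
tool_pos: [0.3862, 0.3137, 0.3116]
tool_rot: [-3.138, 0.381, 3.027]
contact_force: [-0.7, -0.5, 0.3]
opening: 0.0917
grip_force: 0.0
q [ 0.6   0.35  1.84 -0.39  0.7  -0.59] dpos [-0.0022 -0.0004  0.1185] rot [-0.0012 -0.0027  0.0049] dpos(after rot) [-0.0019 -0.0006  0.1185] world [ 0.0457 -0.0061 -0.1091]
310.8752455602086 321.97812005971815 207.32835598654427 [[0.1158, 0.7782, 0.6173, 0.3218], [0.9933, -0.0893, -0.0738, 0.3201], [-0.0023, 0.6217, -0.7833, 0.2641], [0.0, 0.0, 0.0, 1.0]]
```

View pics/w2.png

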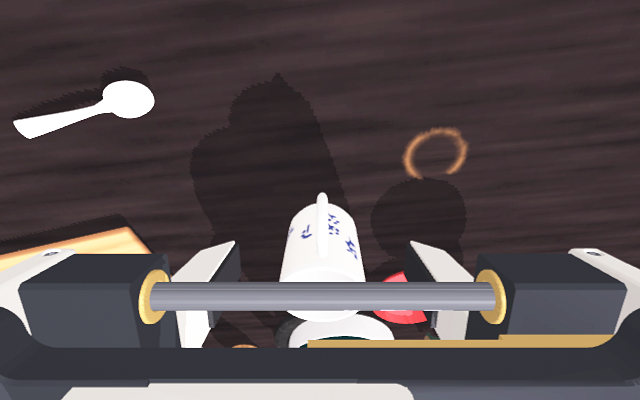

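The wrist picture shows the mug's handle bar at (321, 195–258), with cup edges about 285 and 360. It is centred between the fingers (235 and 412), so the heading is right. I check the radial position.

Run:
```python
from h import *
W=(310.875,321.978,207.328,np.array([[0.1158,0.7782,0.6173,0.3218],[0.9933,-0.0893,-0.0738,0.3201],[-0.0023,0.6217,-0.7833,0.2641]]))
print(atz(W,322,194,.018),atz(W,321,228,.055),atz(W,320,258,.086))
print(tri((W,321,226),("top",216.5,217),("scene",215.3,199)), atz(W,322,303,.098))
```

```text
[0.4992 0.2989 0.018 ] [0.5103 0.2967 0.055 ] [0.516  0.2954 0.086 ]
(array([0.4924, 0.299 , 0.0697]), [1.8, 1.5, 2.8]) [0.5622 0.2917 0.098 ]
```

```bash
python3 drive.py '[[-0.0005,0,0.03,0,0,0],[-0.0005,0,0.03,0,0,0],[0,0,0.03,0,0,0],[0,0,0.02,0,0,0],[0,0,0.008,0,0,0],[0,0,0,0,0,0],[0,0,0,0,0,0]]'
python3 to.py .491 .3005 .055 -.12 68 .159
```

```text
time: 15.12
tool_pos: [0.4312, 0.3071, 0.2047]
tool_rot: [-3.14, 0.384, 3.024]
contact_force: [0.1, -0.2, -0.5]
opening: 0.092
grip_force: 0.0
q [ 0.53  0.56  1.86 -0.53  0.47 -0.47] dpos [0.0003 0.0006 0.0023] rot [-0.0002 -0.0004  0.0025] dpos(after rot) [0.0003 0.0006 0.0023] world [ 0.0006  0.0005 -0.0023]
```

```bash
python3 drive.py '[[0,0,0,0,0,0],[0,0,0,0,0,0],[0,0,0,0,0,0],[0,0,0,0,0,0],[0,0,0,0,0,0],[0,0,0,0,0,0],[0,0,0,0,0,0],[0,0,0,0,0,0]]' 0 60 >/dev/null
python3 drive.py '[[0,0,0,0,0,0],[0,0,0,0,0,0],[0,0,0,0,0,0],[0,0,0,0,0,0],[0,0,0,0,0,0],[0,0,0,0,0,0],[0,0,0,0,0,0],[0,0,0,0,0,0]]'
python3 to.py .491 .3005 .055 -.12 68 .159
```

```text
time: 16.45
tool_pos: [0.431, 0.3075, 0.2036]
tool_rot: [-3.14, 0.382, 3.026]
contact_force: [-0.0, 1.0, -1.2]
opening: 0.0096
grip_force: 60.0
q [ 0.54  0.57  1.86 -0.53  0.47 -0.47] dpos [-0.0003  0.0003  0.0014] rot [-0.0003 -0.0015  0.0037] dpos(after rot) [-0.0003  0.0003  0.0014] world [ 0.0009  0.0002 -0.0011]
```

```bash
python3 drive.py '[[-0.0025,0,-0.006,0,0,0],[-0.0035,0,-0.009,0,0,0],[-0.0037,0,-0.009,0,0,0],[0,0,0,0,0,0],[0,0,0,0,0,0],[0,0,0,0,0,0]]'
python3 - <<'E'
from h import *
import cv2
a=robot.read_camera("scene")["image"][150:250,190:350];w=robot.read_camera("wrist")["image"][170:330,220:430]
cv2.imwrite("pics/f.png",cv2.resize(a[:,:,::-1],None,fx=5,fy=5,interpolation=cv2.INTER_CUBIC))
E
```

```text
time: 16.95
tool_pos: [0.4309, 0.3074, 0.2296]
tool_rot: [-3.14, 0.382, 3.025]
contact_force: [0.0, -0.9, -3.4]
opening: 0.0094
grip_force: 60.0
```

View pics/f.png

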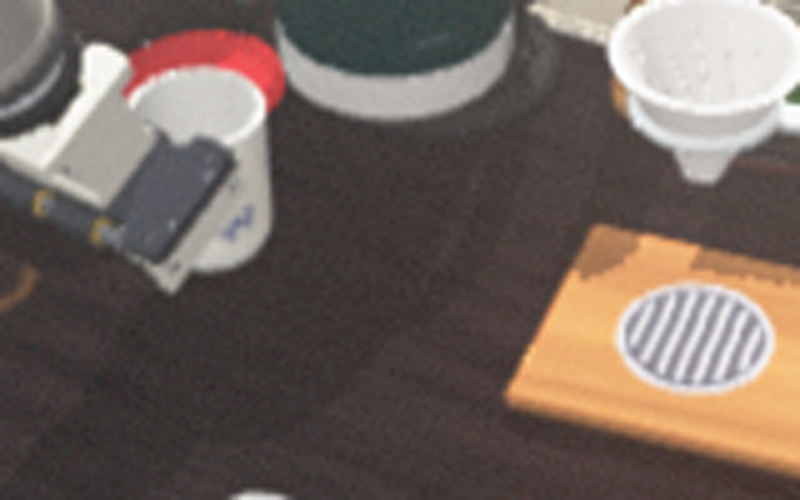

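The picture shows the mug upright, lifted clear of the worktop and held by the handle, with the board and grating (697,338) free. I check the reach along the carry.

```bash
python3 - <<'E'
from ik import *
A=np.array([.5545,.2928]);B=np.array([.619,.0007]);q=[.54,.5,1.86,-.53,.47,-.47]
for t in np.linspace(0,1,6):
    for hd in(-.3,):
        hh=-.12+(hd+.12)*min(1,t*2.5);h=np.array([np.cos(hh),np.sin(hh)]);g=np.r_[A+(B-A)*t-.0645*h,.082]
        s,c=ik(*pose(g,hh,np.radians(68),1),[q]);q=s;print(round(t,1),g.round(3),round(hh,3),q.round(2),"%.0e"%c)
E
python3 to.py .5185 .1955 .082 -.3 68 .159; python3 to.py .5574 .0198 .082 -.3 68 .159
```

```text
0.0 [0.49  0.301 0.082] -0.12 [ 0.54  0.52  1.84 -0.48  0.52 -0.53] 3e-20
0.2 [0.504 0.248 0.082] -0.21 [ 0.44  0.5   1.88 -0.49  0.5  -0.52] 2e-25
0.4 [0.519 0.195 0.082] -0.3 [ 0.34  0.49  1.9  -0.5   0.49 -0.52] 1e-27
0.6 [0.532 0.137 0.082] -0.3 [ 0.21  0.47  1.94 -0.45  0.43 -0.67] 4e-24
0.8 [0.544 0.078 0.082] -0.3 [ 0.08  0.47  1.95 -0.37  0.39 -0.87] 2e-25
1.0 [0.557 0.02  0.082] -0.3 [-0.05  0.47  1.95 -0.26  0.36 -1.1 ] 6e-23
q [ 0.54  0.52  1.84 -0.48  0.52 -0.54] dpos [-0.0385 -0.09    0.0154] rot [ 0.0663 -0.002   0.1707] dpos(after rot) [-0.0531 -0.0809  0.0212] world [ 0.0307 -0.0942  0.0002]
q [ 0.54  0.52  1.84 -0.48  0.52 -0.54] dpos [-0.0933 -0.26    0.0378] rot [ 0.0663 -0.002   0.1707] dpos(after rot) [-0.1357 -0.2373  0.0546] world [ 6.960e-02 -2.699e-01  2.000e-04]
```

```bash
python3 drive.py '[[-0.005,-0.011,0.002,0,0,0],[-0.0095,-0.0225,0.0038,0,0,0],[-0.0095,-0.0225,0.0038,0,0,0],[-0.0095,-0.0225,0.0038,0,0,0],[-0.005,-0.0115,0.002,0.01,0,0.03],[0,0,0,0.028,-0.001,0.07],[0,0,0,0.028,-0.001,0.07],[0,0,0,0,0,0]]'
python3 to.py .5185 .1955 .082 -.3 68 .159; python3 to.py .5574 .0198 .082 -.3 68 .159
```

```text
time: 17.72
tool_pos: [0.4619, 0.2131, 0.2294]
tool_rot: [3.141, 0.384, 2.838]
contact_force: [0.1, -0.1, -2.7]
opening: 0.0091
grip_force: 60.0
q [ 0.34  0.49  1.9  -0.5   0.49 -0.51] dpos [ 0.0002 -0.     -0.0001] rot [-0.001   0.0002 -0.0033] dpos(after rot) [ 0.0002 -0.     -0.0001] world [-0.0003  0.     -0.    ]
q [ 0.34  0.49  1.9  -0.5   0.49 -0.51] dpos [-0.0829 -0.1561  0.0335] rot [-0.001   0.0002 -0.0033] dpos(after rot) [-0.0824 -0.1564  0.0333] world [ 0.0386 -0.1757 -0.    ]
```

```bash
python3 drive.py '[[-0.0054,-0.01,0.0022,0,0,0],[-0.0115,-0.0218,0.0047,0,0,0],[-0.0145,-0.0275,0.0059,0,0,0],[-0.0145,-0.0275,0.0059,0,0,0],[-0.0145,-0.0275,0.0059,0,0,0],[-0.0145,-0.0275,0.0059,0,0,0],[-0.0077,-0.0143,0.003,0,0,-0.003],[0,0,0,0,0,0]]'
python3 drive.py '[[0,0,0,0,0,0],[0,0,0,0,0,0]]'
python3 to.py .5574 .0198 .0701 -.3 68 .159
python3 - <<'E'
from h import *
import cv2
for n in("scene","top"):
    cv2.imwrite(f"pics/{n}9.png",robot.read_camera(n)["image"][:,:,::-1])
E
```

```text
time: 18.38
tool_pos: [0.5017, 0.0351, 0.2295]
tool_rot: [-3.141, 0.385, 2.844]
contact_force: [0.6, -1.0, -2.1]
opening: 0.0091
grip_force: 60.0
time: 18.55
tool_pos: [0.5007, 0.0384, 0.2293]
tool_rot: [-3.141, 0.384, 2.847]
contact_force: [-0.5, 0.0, -4.5]
opening: 0.0093
grip_force: 60.0
q [-0.05  0.47  1.94 -0.26  0.36 -1.1 ] dpos [ 0.0043 -0.001   0.011 ] rot [ 0.0011 -0.0002  0.0047] dpos(after rot) [ 0.0043 -0.001   0.011 ] world [-0.0002 -0.001  -0.0118]
```

```bash
python3 drive.py '[[0.0011,-0.0005,0.0028,0,0,0],[0.0011,-0.0005,0.0028,0,0,0],[0.0007,0,0.0018,0,0,0],[0.0004,0,0.001,0,0,0],[0,0,0,0,0,0],[0,0,0,0,0,0]]'
python3 drive.py '[[0.0004,0,0.0009,0,0,0],[0,0,0,0,0,0],[0.0004,0,0.0009,0,0,0],[0,0,0,0,0,0],[0,0,0,0,0,0]]'
python3 drive.py '[[0.0004,0,0.0009,0,0,0],[0,0,0,0,0,0],[0,0,0,0,0,0]]'
python3 to.py .5574 .0198 .0701 -.3 68 .159
```

```text
time: 19.15
tool_pos: [0.5007, 0.0369, 0.2204]
tool_rot: [-3.141, 0.384, 2.846]
contact_force: [-0.7, 0.4, -3.6]
opening: 0.0093
grip_force: 60.0
time: 19.57
tool_pos: [0.5007, 0.0368, 0.2185]
tool_rot: [-3.141, 0.384, 2.845]
contact_force: [0.5, 0.1, -3.2]
opening: 0.0094
grip_force: 60.0
time: 19.82
tool_pos: [0.5006, 0.0368, 0.2176]
tool_rot: [-3.141, 0.384, 2.845]
contact_force: [0.7, 0.2, -3.1]
opening: 0.0098
grip_force: 60.0
q [-0.05  0.49  1.95 -0.28  0.33 -1.08] dpos [ 0.0003  0.0005 -0.0001] rot [0.0009 0.0005 0.0035] dpos(after rot) [ 0.0003  0.0005 -0.0001] world [-0.0001  0.0006 -0.    ]
```

```bash
python3 drive.py '[[0.0004,0,0.0009,0,0,0],[0,0,0,0,0,0],[0,0,0,0,0,0],[0,0,0,0,0,0]]'
python3 drive.py '[[0.0004,0,0.0009,0,0,0],[0,0,0,0,0,0],[0,0,0,0,0,0],[0,0,0,0,0,0]]'
```

```text
time: 20.15
tool_pos: [0.5007, 0.0369, 0.2172]
tool_rot: [-3.141, 0.386, 2.845]
contact_force: [-4.7, -0.2, 6.2]
opening: 0.0094
grip_force: 60.0
time: 20.48
tool_pos: [0.5008, 0.0369, 0.217]
tool_rot: [-3.142, 0.387, 2.845]
contact_force: [-8.2, 0.9, 13.3]
opening: 0.0095
grip_force: 60.0
```

```bash
python3 drive.py '[[-0.0006,0,-0.0014,0,0,0],[0,0,0,0,0,0],[0,0,0,0,0,0]]'
python3 drive.py '[[0,0,0,0,0,0],[0,0,0,0,0,0],[0,0,0,0,0,0],[0,0,0,0,0,0],[0,0,0,0,0,0],[0,0,0,0,0,0],[0,0,0,0,0,0],[0,0,0,0,0,0]]' 0.06
python3 drive.py '[[0,0,-0.01,0,0,0],[0,0,-0.025,0,0,0],[0,0,-0.03,0,0,0],[0,0,-0.03,0,0,0],[0,0,-0.03,0,0,0],[0,0,-0.02,0,0,0],[0,0,0,0,0,0],[0,0,0,0,0,0]]'
python3 - <<'E'
from h import *
import cv2
for n in("scene","top"):
    i=robot.read_camera(n)["image"]; cv2.imwrite(f"pics/{n}10.png",i[:,:,::-1])
# compare scene with before: mug silhouette where bright & unsaturated against wood
def proj(c,p):
    f,cx,cy,P=C[c];q=P[:,:3].T@(np.array(p)-P[:,3]);return np.round([f*q[0]/q[2]+cx,f*q[1]/q[2]+cy],1)
h=np.array([np.cos(-.3),np.sin(-.3)])
i=cv2.imread("pics/scene10.png").astype(int)
m=((i.max(2)-i.min(2)<45)&(i.min(2)>90)).astype(np.uint8)
o=np.array([.619,.0007])
for z in(.014,.112):
    a=[proj("scene",[o[0]+.0395*np.cos(t),o[1]+.0395*np.sin(t),z]) for t in np.linspace(0,6.28,60)];a=np.array(a);print(z,a.min(0),a.max(0))
for r in range(180,240,4):print(r,"".join("#" if v else "." for v in m[r,290:370]))
E
```

```text
time: 20.73
tool_pos: [0.5006, 0.0369, 0.2173]
tool_rot: [-3.141, 0.385, 2.845]
contact_force: [-2.7, 1.1, 4.7]
opening: 0.0094
grip_force: 60.0
time: 21.4
tool_pos: [0.5006, 0.0368, 0.2171]
tool_rot: [-3.141, 0.384, 2.845]
contact_force: [-0.5, -0.3, -0.1]
opening: 0.0569
grip_force: 0.0
time: 22.07
tool_pos: [0.4482, 0.053, 0.3529]
tool_rot: [3.141, 0.387, 2.846]
contact_force: [0.4, 0.6, -0.4]
opening: 0.0601
grip_force: 0.0
0.014 [314.8 209.2] [341.7 227.9]
0.112 [315.2 183.8] [343.6 202.3]
180 ....#####.......#.##.#########...################...............########..######
184 ###...........####..###.##...####################....................###########
188 ................###.###...############################....................######
192 ................##....#################################......................###
196 ...............########################################.....................####
200 .................#####....############################......................####
204 .........................############################......................#####
208 .......................#############################.........................###
212 ......................##############################............................
216 ......................#################################.........................
220 ........................##############################.................#####....
224 ...........................#########################..................#####.....
228 ....................................##.#.##.........................########....
232 ...........................................................................#####
236 ................................................................................
```

The mug's silhouette (foot bottom at row 228, centre column about 329, right edge about 343) matches the projection of a mug centred under the spout. The robot is clear, so I hand in.

```bash
python3 drive.py '[[0,0,-0.02,0,0,0],[0,0,0,0,0,0],[0,0,0,0,0,0]]' && python3 -c "
from cell import robot;print(robot.hand_in())"
```

```text
time: 22.42
tool_pos: [0.4416, 0.0549, 0.3695]
tool_rot: [-3.141, 0.384, 2.845]
contact_force: [0.2, -0.0, -0.5]
opening: 0.0602
grip_force: 0.0
the job is handed in; nothing more can be done
None
```

The job is handed in at about 22 s: the tube is locked one hole up with the pin out, and the mug stands upright on the board under the spout. By my checks before hand-in it met the requirements, but `hand_in()` returned no verdict.

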